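# Lift a flat core slider with the spatula-like lifter and box it in the fold-up tray

## Task

The round core slider lies flat on the rubber tile in front of the blue step block: slide the blade of the flat lifter well under it, lift it clear of the tile on the blade (never touch the slider with the gripper) and lay it gently, without dropping it, in the middle of the white tray so that it rests flat on both runners. Draw the blade out from under it and set the lifter down flat on the tile, out of the tray, and raise the tray's left and right side flaps fully upright to close the sides. Leave the mug, the bottle, the dumbbells, the small weight plate and the timer where they are.

Things in the scene. Friction and masses are not known exactly. Their poses are not given: they have to be found in the camera images.
- slider: Core slider: loose grey plastic disc with grey foam top, 116 mm across, 11.5 mm thick, 140 g. Origin: centre of its underside, z up. The underside is flat out to 46 mm radius; from there a bevel rises to 6 mm at the 58 mm rim, so that a thin blade wedges under. It starts flat on the surface, 0 to 20 mm short of the step block's front face.
- step: Blue plastic step block, fixed: 130 mm deep (x), 260 wide (y), 60 high. Origin on the surface 66 mm in FRONT of the middle of its front face; its x axis points from there into the block. It is the stop: push the lifter along +x of this frame and the slider comes up against the face.
- lifter: Flat lifter (spatula), loose, 170 g. Steel blade 110 mm long, 54 wide, 2 thick; steep neck at the heel; wooden handle parallel to the blade. Origin under the blade's centre; x from handle to tip, z up. Tip edge x = 55, neck from x = -50; handle x = -60 to -148, 20 wide (y), z = 40 to 64 mm. A foot at x = -142 reaches z = 0, so it stands with the blade flat.
- lifter_grip (a point): Middle of the place to grip on the lifter's handle: x = -88, y = 0, z = 52 mm in the lifter's frame; close the fingers across the handle (lifter's y), 20 mm wide.
- lifter_tip (a point): Middle of the blade's front edge, on the underside (x = 55 mm, z = 0 in the lifter's frame).
- tray: White fold-up tray, fixed. Origin: centre of underside on the surface; x to its back wall, open front to -x. Base 4 mm thick, 140 wide, from x = -63 to 75. Two runners along x (-63 to 65), 8 wide, centred at y = +-42, tops at z = 18 mm; the 76 mm gap between takes the blade and is open to the front. Back wall 50 high, inner face x = 75 mm. Sides: hinged flaps, left (+y) and right.
- flap_left (a joint): Left flap, rad: 0 folded out flat, 1.571 (stop) upright. Hinge line along the tray's x at y = +70, z = 4 mm. Flap 130 mm long (x), 46 high, 4 thick; in its plane beyond its outer edge a tab 20 wide (along the hinge), 36 long, 8 thick (45 to 81 mm from the hinge). Stiff hinge: stays where it is left.
- flap_left_tab (a point): Middle of the left flap's tab, 66 mm from the hinge line, at the tray's x = 0; its frame turns with the flap (its x is the hinge axis).
- flap_right (a joint): Right flap of the tray, mirror image of the left: 0 is flat outwards, 1.571 upright; hinge line at y = -70 mm, z = 4 mm of the tray.
- flap_right_tab (a point): Middle of the right flap's tab, 66 mm from the hinge line, at the tray's x = 0.
- mug: Bystander: white ceramic mug standing upside down, 80 mm across, 90 mm high, with a handle. Origin at the centre of its foot on the surface.
- bottle: Bystander: stainless bottle with a black clip-on lid, 70 mm across, 206 mm high. Origin at the centre of its underside.
- dumbbell_1: Bystander: chrome mini dumbbell lying along its x, 150 mm long, 48 mm high, right of the tray. Origin under its middle.
- dumbbell_2: Bystander: the other chrome mini dumbbell, the same, farther back. Origin under its middle.
- micro_plate: Bystander: small dark steel weight plate lying flat, 110 mm across with a 26 mm hole, 14 mm thick. Origin at the centre of its underside.
- timer: Bystander: grey plastic workout timer lying flat, 60 by 70 by 18 mm. Origin at the centre of its underside.
Not all that is in view belongs to the job. What is shaped like the lifter but green is not meant. What is shaped like the slider but turquoise is not meant.

How it is judged (in metres and radians):
On the way, in this order (a step that is already met when the one before it is completed fails the run):
1. the slider rides on the lifter's blade, clear of the tile, not touched by the gripper (height (world z) of slider above 0.02 m and contact force between lifter and slider above 0.4 N and contact force between the fingers and slider below 0.1 N and angle between slider's own z axis and vertical below 0.6 rad and horizontal distance between slider and tray above 0.03 m), for 0.2 s.
2. the slider lies flat on both runners in the middle of the tray, the blade no longer touching it (x of slider in the frame of tray between -0.017 and 0.017 m and y of slider in the frame of tray between -0.014 and 0.014 m and z of slider in the frame of tray between 0.014 and 0.023 m and angle between slider's own z axis and vertical below 0.08 rad and contact force between lifter and slider below 0.05 N), for 0.2 s.
At the end, for the whole second after the job is handed in: Slider flat and still on both runners, centre within 17 mm along and 14 mm across of the tray's centre, clear of the lifter; both flaps upright (over 1.40 rad); lifter flat and still on the tile (within 4 mm of it, tilt under 0.05 rad), out of the tray (all of step 2 and linear speed of each of slider, lifter below 0.02 m/s and value of joint each of flap_left, flap_right above 1.4 rad and height (world z) of lifter below 0.004 m and angle between lifter's own z axis and vertical below 0.05 rad); the robot touches nothing.
It fails at once if the gripper's fingers touch the slider (contact force between the fingers and slider above 1 N).
It fails at once if the slider leaves the blade (over 75 mm from its centre) while more than 45 mm above the tile: dropped or flung (height (world z) of slider above 0.045 m and distance between slider and lifter above 0.075 m).
It fails at once if a bystander (mug, bottle, dumbbell, small plate or timer) is moved more than 30 mm (distance of any of mug, bottle, dumbbell_1, dumbbell_2, micro_plate, timer from where it was at the start of the episode above 0.03 m).
It also fails if it takes over 67 s, if anything falls off the work surface, if the arm or the gripper's body presses on something with over 40 N, if the wrist force passes 120 N, or if a joint passes its speed limit or range.

## Robot

A 6-joint arm with a two-finger parallel gripper is mounted at the origin on the work surface. World frame = base frame: x ahead of the robot, y to its left, z up, the work surface at z = 0. Lengths are in mm, angles in rad, forces in N, time in s.
With the tool pointing down it reaches from about 275 to 750 mm from the base axis. Payload 10.2 kg.
Tool frame: the origin (TCP) lies midway between the tips of the shut fingers; the grasp point (between the pads) lies 19 mm behind it (ctrl.grasp_offset is the distance from the TCP to the grasp point, in mm); z points along the fingers, y is the line along which they close (so a half turn about z gives the same grasp; the last joint's range is limited). The gripper opens to 85 mm and grips with 20 to 120 N. Pads are 22 mm wide; open, the fingers measure 114 mm over their backs; the gripper's body (76 mm by 85 mm) begins 54 mm behind the grasp point. The pads swing forward as they close: fully open they stand 13 mm farther back than shut.
Start: joints at [1.064, 0.313, 1.498, -0, 1.331, -0.223], TCP at [147.016, 504.002, 231.294] pointing down, gripper open.
Joint ranges: [-2.94, 2.94], [-0.97, 2.17], [0.19, 2.56], [-1.23, 4.37], [0.02, 3.11], [-2.88, 2.88]. Speed limits (rad/s): [2.39, 2.39, 3.01, 3.14, 3.14, 3.14].

## Interface

Orientations are given as a unit quaternion [w, x, y, z].
In Python, from rig import ctrl, viewer, models gives the robot as it stands. The module is installed in compiled form; this text tells all that it offers.
- The arm moves only by the shell command python3 -m pendant 'ROWS' [OPENING] [FORCE]. ROWS is text: rows parted by semicolons, each of 4 numbers parted by spaces: the shift along the tool's x, y, z in m, then the turn about the tool's z in rad. In form: x y z yaw; .... A call has 1 to 10 rows; each row shifts and turns the commanded pose from where the row before left it, along the tool's axes as they then stand; what a row does not reach is not made up. A row lasts 1/8 s, in which the tool goes at most 62.5 mm and 10.7 degrees, less where a joint would pass 70% of its speed; a pose out of reach is approached as far as the arm can. A call is refused whole if a number of a shift passes 0.0625 or a number of a turn 0.188, either way. A call with a gripper value outside its range is refused whole. OPENING is the opening, from 0 (shut) to 1 (fully open), set as the call begins (- or left out, the last holds). The fingers move at their own pace and stop on an object; FORCE is the grip in N (left out, the last holds). Time passes only in rows, so rows that do not move let the fingers close. It gives the time, the measured TCP pose, the force, the opening and the grip force at its end, in the units of the state.
- ctrl.sense(): the state, without advancing time (a new reading comes with each control period).
- viewer.capture(name): name is "scene" or "top" or "wrist"; returns a dict with "color" (384x512x3 uint8, red, green, blue), "vertical_fov" (degrees; the focal length in pixels is half the picture's height over the tangent of half this angle, whatever the lens; pixels are square), "cx", "cy" (the principal point, pixels), "dist" ([k1, k2, p1, p2, k3] as OpenCV has them; the pictures are not rectified), "pose" (4x4, takes a point from camera to world coordinates). Camera axes: x right, y down, z forward; pixel columns grow to the right and rows downward; lengths in mm; the calibration is good to about 2 mm. A picture is of the moment at which its call begins. There is no depth.
- ctrl.finish_job(): hands the job in; it is judged then, once.
Trained networks look in the newest picture that a camera, given by its name, has taken for a name from the list of things; names that differ only in an ending like _2 or _b are one class to them, and where a whole thing is asked for, a point or a joint stands for the part that bears it (a point fixed in the world has none). Each returns a list of dicts, best first, with "p" (0 to 1); they miss things now and then, are a little off and sometimes report something else, mostly with a low value. They report only what shows in the picture. A call takes as long as a camera call. They do not tell look-alikes from the thing itself.
- models.boxes_of(camera, query): "at" ([x, y, z] in mm, in world coordinates, good to about 4 mm: the middle of the surface that is visible of it).
The state is a dict: "time_s": time; "joints": joint angles; "dq": joint speeds; "tau": joint torques, N m; "eef_pos": TCP position; "ee_rot": TCP orientation; "force": force on the tool from outside, world axes, zero at the start; "wrist_torque": the same for the moment, N m; "grip_width": opening from 0.0 (shut) to 1.0 (fully open); "grip_force": force on a finger pad.
Only numpy, scipy, OpenCV 4.12 (cv2) and the standard library are available. Lean on these libraries where they do the work, as an engineer would, in place of code of your own. Each camera call takes 0.05 s, during which the arm holds its last target. There are 200 camera calls.

## Working session

There is one attempt and no reset: what is moved stays moved. The work goes in short steps, Python scripts to look and compute and a shell command to move; the robot and the scene stay as the last step left them, time stands still between calls to the robot, and variables do not carry over. Pictures are saved under pics/ and viewed, at most 10 in all, crops included, and the job is handed in when it is done.

```bash
mkdir -p pics
python3 - <<'E'
from rig import ctrl, viewer, models
import cv2
s=ctrl.sense(); print({k:s[k] for k in('time_s','eef_pos','ee_rot','grip_width','force')}, ctrl.grasp_offset)
for c in('scene','top'):
    r=viewer.capture(c); cv2.imwrite(f'pics/{c}0.png',r['color'][:,:,::-1]); print(c,r['vertical_fov'],r['cx'],r['cy'],r['dist'],r['pose'].round(3).tolist())
    for q in('slider','step','lifter','lifter_grip','lifter_tip','tray','flap_left_tab','flap_right_tab','mug','bottle','dumbbell_1','micro_plate','timer'):
        print(q,[([round(v) for v in d['at']],round(d['p'],2)) for d in models.boxes_of(c,q)[:3]])
E
```

```text
{'time_s': 0.0, 'eef_pos': array([146.88415644, 503.76663057, 230.70767796]), 'ee_rot': array([-2.42730969e-04,  1.41413886e-01,  9.89950333e-01, -6.26062037e-04]), 'grip_width': 0.999959963161378, 'force': array([-0.57152055,  0.32164715,  0.34644076])} 18.700000000000003
scene 54.700437888106094 254.745684559526 186.95609348764333 [-0.00542179  0.          0.          0.          0.        ] [[0.349, 0.793, -0.498, 1073.812], [0.937, -0.287, 0.2, -239.848], [0.016, -0.537, -0.843, 936.367], [0.0, 0.0, 0.0, 1.0]]
slider [([344, 103, 15], 0.59), ([486, 270, 13], 0.57)]
step [([538, 379, 62], 0.89), ([686, 26, 18], 0.17)]
lifter [([482, -8, 2], 0.95), ([217, 277, 3], 0.89)]
lifter_grip [([486, -7, 3], 0.98), ([218, 279, -2], 0.93), ([684, 28, 19], 0.33)]
lifter_tip [([482, -8, 4], 0.79), ([216, 282, 4], 0.74)]
tray [([666, -68, 11], 0.82), ([686, 28, 22], 0.73), ([773, 159, 89], 0.18)]
flap_left_tab [([684, 26, 21], 0.78)]
flap_right_tab [([639, -152, 17], 0.65)]
mug [([772, 155, 85], 0.86), ([537, 380, 64], 0.73)]
bottle [([830, -12, 158], 0.61)]
dumbbell_1 [([775, -222, 37], 0.86), 
[... 318 characters left out ...]
4, -28.153], [0.008, -0.152, -0.988, 1273.484], [0.0, 0.0, 0.0, 1.0]]
slider [([343, 111, 13], 0.71)]
step [([486, -342, 39], 0.62), ([509, 389, 65], 0.59)]
lifter [([236, 299, -2], 0.91), ([476, 8, 5], 0.84)]
lifter_grip [([236, 291, 2], 0.94), ([638, -153, 18], 0.47)]
lifter_tip [([477, 10, 4], 0.8), ([231, 293, 2], 0.61)]
tray [([672, -62, 7], 0.81), ([638, -153, 20], 0.19)]
flap_left_tab [([685, 26, 22], 0.67), ([507, 388, 64], 0.16)]
flap_right_tab [([642, -155, 13], 0.97)]
mug [([753, 170, 92], 0.95), ([640, -156, 13], 0.21)]
bottle [([796, 6, 160], 0.68)]
dumbbell_1 [([767, -226, 35], 0.92), ([488, -342, 39], 0.75)]
micro_plate [([706, -374, 10], 0.91)]
timer [([319, -286, 23], 0.92)]
```

```bash
python3 -c "
import cv2,numpy as np
for c in('scene','top'):
    cv2.imwrite(f'pics/{c}0b.png',cv2.resize(cv2.imread(f'pics/{c}0.png'),(800,600),interpolation=cv2.INTER_CUBIC))"
```

```text
(no output)
```

View pics/top0b.png

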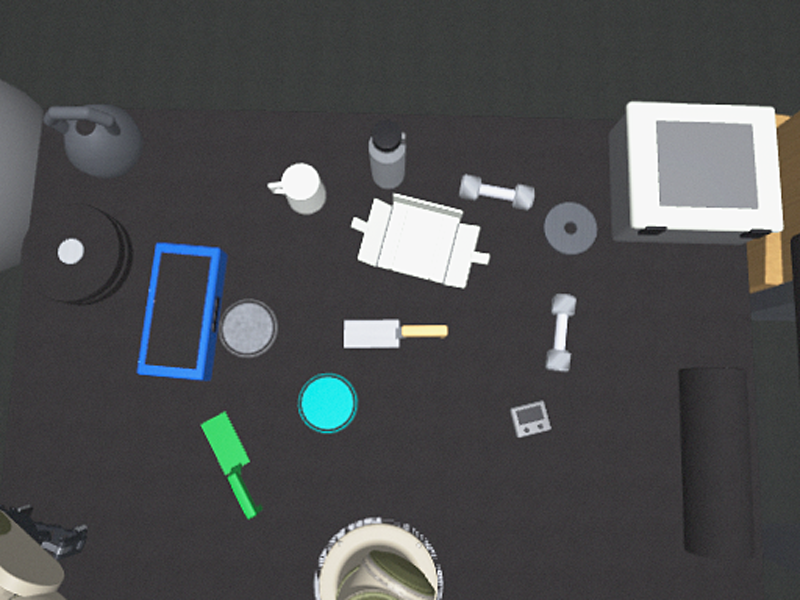

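View pics/scene0b.png

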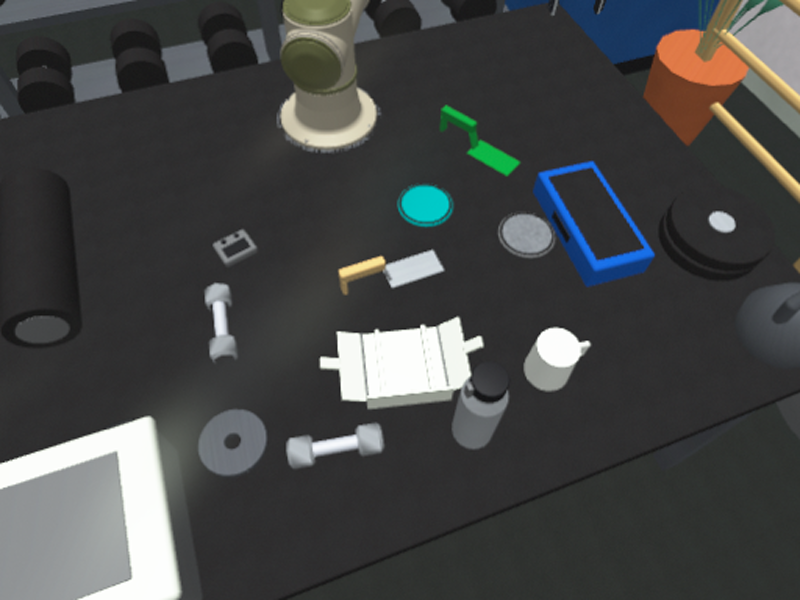

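The top view (800 px scale) shows the grey slider at (247,328) against the blue step on its left. The wooden-handled lifter's blade is at (372,333), with its tip towards the step, and the white tray is at (425,240). Green and turquoise are decoys. The scene view agrees, and the tray's flaps look slightly raised. Next I'll measure the poses from colour masks.

```bash
cat > h.py <<'E'
import numpy as np, cv2
from rig import ctrl, viewer, models
def cam(r):
    H,W=r['color'].shape[:2]; f=H/2/np.tan(np.radians(r['vertical_fov']/2))
    return np.array([[f,0,r['cx']],[0,f,r['cy']],[0,0,1.]]),np.array(r['dist'],float),np.array(r['pose'],float)
def back(r,px,z):
    K,d,T=cam(r); n=cv2.undistortPoints(np.float64(px).reshape(-1,1,2),K,d)[:,0]
    v=np.c_[n,np.ones(len(n))]@T[:3,:3].T; o=T[:3,3]
    return o+v*((z-o[2])/v[:,2])[:,None]
def proj(r,P):
    K,d,T=cam(r); Ti=np.linalg.inv(T); Q=np.float64(P).reshape(-1,3)@Ti[:3,:3].T+Ti[:3,3]
    return cv2.projectPoints(Q,np.zeros(3),np.zeros(3),K,d)[0][:,0]
def blob(m,near):
    n,l,s,c=cv2.connectedComponentsWithStats(m.astype(np.uint8)); ok=[i for i in range(1,n) if s[i,4]>40]
    i=min(ok,key=lambda i:np.hypot(*(c[i]-near))); return l==i
def contour(m): return max(cv2.findContours(m.astype(np.uint8),0,1)[0],key=len)[:,0].astype(float)
def rect(r,m,z):
    p=back(r,contour(m),z)[:,:2].astype(np.float32); c,(w,h),a=cv2.minAreaRect(p); b=cv2.boxPoints((c,(w,h),a))
    e=b[1]-b[0] if np.hypot(*(b[1]-b[0]))>np.hypot(*(b[2]-b[1])) else b[2]-b[1]
    return np.round(c,1),np.round(sorted((w,h)),1),round(float(np.degrees(np.arctan2(e[1],e[0]))%180),2)
E
python3 - <<'E'
from h import *
for c in('scene','top'):
    r=viewer.capture(c); im=r['color']; hsv=cv2.cvtColor(im,cv2.COLOR_RGB2HSV); h,s,v=[hsv[...,i].astype(int) for i in range(3)]
    P=lambda p:proj(r,[p])[0]
    m=blob((h>105)&(h<125)&(s>150)&(v>70),P((520,385,60))); print(c,'step',rect(r,m,60))
    m=blob((h>12)&(h<28)&(s>60)&(v>120),P((480,-70,60))); print(' handle',rect(r,m,64))
    m=blob((s<60)&(v>135),P((480,10,2))); print(' blade',rect(r,m,2), m.sum())
    m=blob((s<60)&(v>75),P((486,270,10))); e=back(r,contour(m),9)[:,:2].astype(np.float32); print(' slider',cv2.minEnclosingCircle(e),e.mean(0), m.sum())
    m=blob((s<60)&(v>150),P((662,-64,10))); ct=contour(m); x0,y0=ct.min(0).astype(int)-6; x1,y1=ct.max(0).astype(int)+6; print(x0,y0,x1,y1)
    cv2.imwrite(f'pics/tray_{c}.png',cv2.resize(im[y0:y1,x0:x1,::-1],None,fx=6,fy=6,interpolation=cv2.INTER_CUBIC))
a,b=[cv2.imread(f'pics/tray_{c}.png') for c in('scene','top')]; w=max(a.shape[1],b.shape[1])
g=np.vstack([cv2.copyMakeBorder(i,0,0,0,w-i.shape[1],0) for i in(a,b)]); print(g.shape,a.shape); cv2.imwrite('pics/tray.png',cv2.resize(g,None,fx=min(1,600/g.shape[0],800/w),fy=min(1,600/g.shape[0],800/w)))
E
```

```text
scene step (array([522.6, 382.3]), array([160.7, 286.7]), 176.29)
 handle (array([488.9, -82.2]), array([ 48.4, 101.3]), 107.5)
 blade (array([477.9,  28. ]), array([ 55.4, 111. ]), 92.2) 524
 slider ((482.7700500488281, 275.14447021484375), 59.220130920410156) [483.88446 276.3144 ] 786
199 197 314 266
top step (array([509.8, 391.3]), array([144.6, 259.5]), 176.33)
 handle (array([480.7, -76.3]), array([21. , 86.6]), 91.35)
 blade (array([479.1,  24.6]), array([ 56.6, 115.8]), 92.1) 655
 slider ((483.5308532714844, 274.9684143066406), 59.935516357421875) [484.17972 274.8508 ] 1117
219 118 318 190
(846, 690, 3) (414, 690, 3)
```

View pics/tray.png

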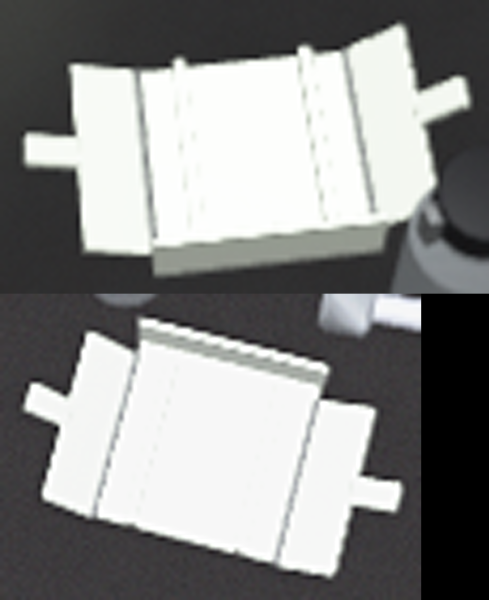

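The crops show both flaps partly raised. In the top part of the picture, the left tab's end is at (29,395) and the right tab's at (400,497). I'll fit the tray pose and flap angles to these corners.

Run:
```python
from h import *
from scipy.optimize import least_squares
k=600/846*6
R={c:viewer.capture(c) for c in('scene','top')}
# (cam, side, x, dist from hinge, display px)
D=[('top',1,-65,0,95,516),('top',-1,-65,0,277,564),('top',1,65,0,137,352),('top',1,65,46,88,332),('top',1,-65,46,42,497),('top',1,10,81,34,383),('top',1,-10,81,24,407),
('top',-1,10,81,402,484),('top',-1,-10,81,398,510),('top',-1,65,46,376,407),('top',-1,-65,46,332,577),('top',-1,65,0,323,400),
('scene',-1,-65,46,70,64),('scene',-1,65,46,84,249),('scene',-1,65,0,155,257),('scene',-1,-65,0,137,71),('scene',-1,-10,81,25,132),('scene',-1,10,81,24,164),
('scene',1,-65,0,347,50),('scene',1,-65,46,402,25),('scene',1,-10,81,464,77),('scene',1,10,81,470,104)]
def res(p):
    x,y,t,aL,aR=p; o=[]
    for c,s,X,d,u,v in D:
        a=aL if s>0 else aR; Y=s*(70+d*np.cos(a)); z=4+d*np.sin(a)
        w=[x+X*np.cos(t)-Y*np.sin(t),y+X*np.sin(t)+Y*np.cos(t),z]
        n=np.array([199+u/k,197+v/k]) if c=='scene' else np.array([219+u/k,118+(v-293.6)/k])
        o.append(proj(R[c],w)[0]-n)
    return np.ravel(o)
f=least_squares(res,[662,-64,-.24,.3,.3],x_scale=[10,10,.1,.1,.1],loss='soft_l1'); print(f.x.round(3)); print(res(f.x).reshape(-1,2).round(1).tolist())
```

```text
[ 6.62979e+02 -6.13590e+01 -2.36000e-01  6.33000e-01  4.04000e-01]
[[-0.7, -0.1], [-0.8, -0.2], [-0.0, 0.2], [0.1, -0.5], [-0.0, -0.4], [-0.9, -0.2], [-0.3, 0.2], [-0.4, -0.1], [-0.9, -0.1], [-0.7, 0.0], [-0.2, -0.9], [-1.7, -0.2], [-0.2, -0.1], [-0.3, -0.0], [-0.6, -1.0], [-0.6, -0.1], [-0.7, 0.6], [-0.1, -0.1], [-1.4, -0.0], [-0.6, -0.2], [-0.6, 0.3], [-0.5, 0.5]]
```

Tray ≈ (663,-61), yaw -0.236, flaps at 0.63 and 0.40 rad. The step's x axis is at 86.3°. The slider is at (483.5,275). The lifter's heading is about 91.5° and its grip point is at (480.7,-61). Now for a helper that turns goals into tool shifts.

```bash
cat > go.py <<'E'
import sys, numpy as np
from rig import ctrl
# args: x y z (mm) toolY world angle (deg): prints shift in present tool frame, shift after the yaw, and yaw
s=ctrl.sense(); w,a,b,c=s['ee_rot']
R=np.array([[1-2*(b*b+c*c),2*(a*b-w*c),2*(a*c+w*b)],[2*(a*b+w*c),1-2*(a*a+c*c),2*(b*c-w*a)],[2*(a*c-w*b),2*(b*c+w*a),1-2*(a*a+b*b)]])
th=np.degrees(np.arctan2(R[1,1],R[0,1])); x,y,z,t=map(float,sys.argv[1:5])
d=np.array([x,y,z])-s['eef_pos']; dt=(t-th+180)%360-180
def fr(t): t=np.radians(t); Y=np.array([np.cos(t),np.sin(t),0]); Z=np.array([0,0,-1.]); return np.array([np.cross(Y,Z),Y,Z])
print('t',round(s['time_s'],2),'pos',s['eef_pos'].round(1),'toolY',round(th,2),'tilt',np.round(np.degrees(R[:2,2]),2),'w',round(s['grip_width'],3),'gf',round(float(s['grip_force']),1),'F',s['force'].round(1),'q',np.round(s['joints'],2))
print('before-yaw',(fr(th)@d).round(1),'after-yaw',(fr(t)@d).round(1),'psi',round(-np.radians(dt),3))
E
python3 go.py 480.7 -61 120 1.5
```

```text
t 1.6 pos [147.  504.  231.3] toolY 73.74 tilt [ 0. -0.] w 1.004 gf 0.0 F [-0.3 -0.1  0.3] q [ 1.06  0.31  1.5  -0.    1.33 -0.22]
before-yaw [-478.5 -449.   111.3] after-yaw [-573.5  318.8  111.3] psi 1.261
```

```bash
python3 -m pendant '-.04 -.0374 .0093 0;-.04 -.0374 .0093 0;-.04 -.0374 .0093 0;-.04 -.0374 .0093 0;-.04 -.0374 .0093 0;-.04 -.0374 .0093 0;-.04 -.0374 .0093 0;-.04 -.0374 .0093 0;-.04 -.0374 .0093 0;-.04 -.0374 .0093 0' 0.7 110; python3 -m pendant '-.04 -.0374 .0093 0;-.04 -.0374 .0093 0;0 0 0 .18;0 0 0 .18;0 0 0 .18;0 0 0 .18;0 0 0 .18;0 0 0 .18;0 0 0 .18;0 0 0 0'; python3 go.py 480.7 -61 80 1.5
python3 - <<'E'
from h import *
r=viewer.capture('wrist'); cv2.imwrite('pics/w1.png',r['color'][:,:,::-1])
im=r['color']; hsv=cv2.cvtColor(im,cv2.COLOR_RGB2HSV); h,s,v=[hsv[...,i].astype(int) for i in range(3)]
P=lambda p:proj(r,[p])[0]; print(P((480.7,-61,64)),P((478.5,27,2)),P((478.5,82,0)))
m=blob((h>12)&(h<28)&(s>60)&(v>100),P((480,-75,64))); print(' handle',rect(r,m,64))
m=blob((s<60)&(v>135),P((480,27,2))); print(' blade',rect(r,m,2), m.sum())
E
```

```text
time_s: 2.85
eef_pos: [427.1, 31.1, 138.2]
ee_rot: [0.0, 0.142, 0.99, 0.0]
force: [0.8, 0.5, 0.2]
grip_width: 0.7
grip_force: 0.0
time_s: 4.1
eef_pos: [482.2, -61.3, 119.7]
ee_rot: [0.0, 0.697, 0.717, 0.0]
force: [0.6, 0.3, 0.4]
grip_width: 0.698
grip_force: 0.0
t 4.1 pos [482.2 -61.3 119.7] toolY 1.64 tilt [ 0.01 -0.  ] w 0.698 gf 0.0 F [0.6 0.3 0.4] q [-0.37  0.35  1.76  0.    1.03 -0.4 ]
before-yaw [ 0.3 -1.5 39.7] after-yaw [ 0.3 -1.5 39.7] psi 0.002
[249.54331717 205.53003161] [250.16900744  85.42700522] [252.01014658  14.25239967]
 handle (array([481.2, -72.6]), array([19.3, 89.9]), 91.56)
 blade (array([478.6,  28.4]), array([ 53.8, 109.4]), 91.59) 8146
```

View pics/w1.png

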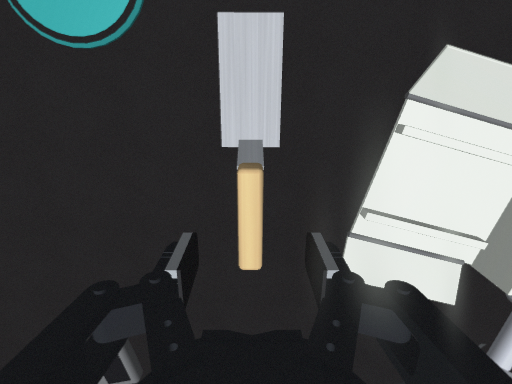

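The wrist view shows the lifter's blade at (250,80) and its handle (250,218) centred between the open fingers. The lifter's origin is (478.6,28.4) and its heading 91.58°. I'll descend and grip.

```bash
python3 -m pendant '.0017 -.0012 .029 0;0 0 .029 0;0 0 .029 0;0 0 0 0' ; python3 -m pendant '0 0 0 0;0 0 0 0;0 0 0 0;0 0 0 0' 0 110;  python3 go.py 481 -59.6 53 1.58
```

```text
time_s: 4.65
eef_pos: [479.9, -59.2, 31.4]
ee_rot: [-0.002, 0.697, 0.718, -0.001]
force: [-0.2, -0.5, 0.5]
grip_width: 0.702
grip_force: 0.0
time_s: 5.15
eef_pos: [481.5, -59.8, 34.0]
ee_rot: [0.001, 0.697, 0.717, 0.0]
force: [-1.3, 0.1, 5.7]
grip_width: 0.218
grip_force: 107.9
t 5.15 pos [481.5 -59.8  34. ] toolY 1.58 tilt [ 0.11 -0.05] w 0.218 gf 107.9 F [-1.3  0.1  5.7] q [-0.37  0.49  1.83 -0.    0.82 -0.39]
before-yaw [  0.2  -0.5 -19. ] after-yaw [  0.2  -0.5 -19. ] psi 0.0
```

```bash
python3 -m pendant '0 0 -.01 0;0 0 -.015 .046;.01 -.005 0 .046;.035 -.005 0 0;.035 -.005 0 0;.033 -.005 0 0;0 0 0 0;0 0 0 0';  python3 go.py 469.2 54.4 36 -3.7
python3 - <<'E'
from h import *
r=viewer.capture('wrist'); cv2.imwrite('pics/w2.png',r['color'][:,:,::-1])
im=r['color']; hsv=cv2.cvtColor(im,cv2.COLOR_RGB2HSV); h,s,v=[hsv[...,i].astype(int) for i in range(3)]
P=lambda p:proj(r,[p])[0]
m=blob((s<60)&(v>135),P((477,142,27))); print(' blade',rect(r,m,27), m.sum())
print(P((483.5,275,11)),P((480.8,197,27)))
E
```

```text
time_s: 6.15
eef_pos: [468.1, 53.9, 58.1]
ee_rot: [0.0, 0.73, 0.684, 0.0]
force: [-0.5, -0.5, -1.3]
grip_width: 0.214
grip_force: 107.5
t 6.15 pos [468.1  53.9  58.1] toolY -3.71 tilt [ 0.04 -0.02] w 0.214 gf 107.5 F [-0.5 -0.5 -1.3] q [-0.13  0.42  1.86 -0.    0.86 -0.07]
before-yaw [ 0.6  1.1 22.1] after-yaw [ 0.6  1.1 22.1] psi -0.0
 blade (array([473., 135.]), array([53.8, 95.5]), 86.29) 15538
[ 253.83841066 -210.98351247] [258.20895785 -32.67728057]
```

View pics/w2.png

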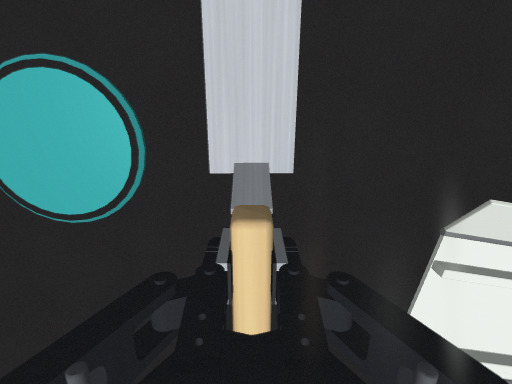

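```bash
python3 -m pendant '0 .001 .012 0;0 0 .01 0;0 0 .0015 0;0 0 0 0';  python3 go.py 477 175 34 -3.7
python3 - <<'E'
from h import *
for c in ('top','scene'):
    r=viewer.capture(c); im=r['color']; hsv=cv2.cvtColor(im,cv2.COLOR_RGB2HSV); h,s,v=[hsv[...,i].astype(int) for i in range(3)]
    P=lambda p:proj(r,[p])[0]
    m=blob((s<60)&(v>130),P((477,142,2))); print(' blade',rect(r,m,2), m.sum())
    m=blob((s<60)&(v>75),P((483,275,10))); e=back(r,contour(m),9)[:,:2].astype(np.float32); print(' slider',cv2.minEnclosingCircle(e))
E
```

```text
time_s: 6.7
eef_pos: [468.7, 53.7, 34.0]
ee_rot: [-0.0, 0.73, 0.684, -0.0]
force: [-2.9, -1.2, 5.7]
grip_width: 0.217
grip_force: 108.7
t 6.7 pos [468.7  53.7  34. ] toolY -3.74 tilt [-0.05 -0.02] w 0.217 gf 108.7 F [-2.9 -1.2  5.7] q [-0.13  0.47  1.87 -0.    0.81 -0.07]
before-yaw [121.5   0.4   0. ] after-yaw [121.5   0.5   0. ] psi -0.001
 blade (array([396., 115.]), array([190.7, 336.2]), 171.17) 5355
 slider ((483.55950927734375, 275.02264404296875), 59.895172119140625)
 blade (array([472.9, 141.8]), array([ 55.5, 111.6]), 86.85) 481
 slider ((482.7700500488281, 275.14447021484375), 59.220130920410156)
```

```bash
python3 -m pendant '.01 0 0 0;.008 0 0 0;.006 0 0 0;.006 0 0 0;.006 0 0 0;.006 0 0 0;.006 0 0 0;.006 0 0 0;.006 0 0 0'; python3 go.py 477 175 34 -3.7; python3 -m pendant '.008 0 0 0;.008 0 0 0;.008 0 0 0;.008 0 0 0'; python3 go.py 477 175 34 -3.7
python3 - <<'E'
from h import *
for c in ('top','scene'):
    r=viewer.capture(c); im=r['color'];  cv2.imwrite(f'pics/{c}3.png',im[:,:,::-1]); hsv=cv2.cvtColor(im,cv2.COLOR_RGB2HSV); h,s,v=[hsv[...,i].astype(int) for i in range(3)]
    P=lambda p:proj(r,[p])[0]
    m=blob((s<60)&(v>75)&(v<135),P((483,275,10))); e=back(r,contour(m),9)[:,:2].astype(np.float32); print(' slider',cv2.minEnclosingCircle(e))
    p=P((483,230,10)).astype(int); cv2.imwrite(f'pics/z{c}.png',cv2.resize(im[p[1]-50:p[1]+50,p[0]-65:p[0]+65,::-1],(520,400),interpolation=cv2.INTER_CUBIC))
E
python3 -c "
import cv2,numpy as np; g=np.hstack([cv2.imread('pics/z%s.png'%c) for c in('scene','top')]); cv2.imwrite('pics/z3.png',cv2.resize(g,(800,308)))"
```

```text
time_s: 7.92
eef_pos: [472.6, 114.5, 34.1]
ee_rot: [-0.0, 0.73, 0.684, -0.0]
force: [0.3, -2.4, -1.6]
grip_width: 0.215
grip_force: 107.5
t 7.92 pos [472.6 114.5  34.1] toolY -3.72 tilt [-0.02  0.  ] w 0.215 gf 107.5 F [ 0.3 -2.4 -1.6] q [-0.    0.49  1.83  0.    0.82  0.06]
before-yaw [60.7  0.4  0.1] after-yaw [60.7  0.5  0.1] psi -0.0
time_s: 8.43
eef_pos: [474.8, 146.5, 34.2]
ee_rot: [0.0, 0.73, 0.684, -0.0]
force: [-1.0, -2.4, -1.5]
grip_width: 0.212
grip_force: 107.4
t 8.43 pos [474.8 146.5  34.2] toolY -3.72 tilt [-0.01 -0.01] w 0.212 gf 107.4 F [-1.  -2.4 -1.5] q [ 0.06  0.51  1.8  -0.    0.84  0.13]
before-yaw [28.6  0.4  0.2] after-yaw [28.6  0.4  0.2] psi -0.0
 slider ((488.2444763183594, 299.5833740234375), 57.76490020751953)
 slider ((481.88067626953125, 274.9812316894531), 60.07081604003906)
```

View pics/z3.png

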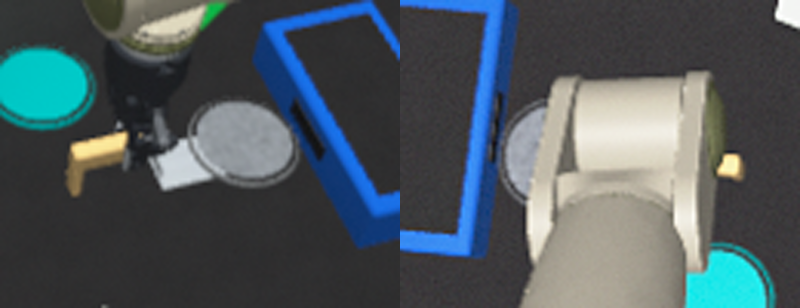

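In the scene half, the blade (180,165) is well under the slider (243,142), which is against the step face. I'll push the last 28 mm.

```bash
python3 -m pendant '.007 0 0 0;.007 0 0 0;.007 0 0 0;.006 0 0 0;0 0 0 0'; python3 go.py 477 175 34 -3.7; python3 -m pendant '0 0 -.002 0;0 0 -.002 0;0 0 -.003 0;0 0 -.004 0;0 0 0 0'; python3 go.py 477 175 94 -3.7
python3 - <<'E'
from h import *
r=viewer.capture('scene'); im=r['color']
p=proj(r,[(483,230,10)])[0].astype(int); cv2.imwrite(f'pics/z4.png',cv2.resize(im[p[1]-50:p[1]+50,p[0]-65:p[0]+65,::-1],(520,400),interpolation=cv2.INTER_CUBIC))
hsv=cv2.cvtColor(im,cv2.COLOR_RGB2HSV); h,s,v=[hsv[...,i].astype(int) for i in range(3)]
m=blob((s<60)&(v>65)&(v<140),proj(r,[(483,275,20)])[0]); e=back(r,contour(m),22)[:,:2].astype(np.float32); print(' slider',cv2.minEnclosingCircle(e))
E
```

```text
time_s: 9.15
eef_pos: [476.5, 173.4, 34.1]
ee_rot: [-0.0, 0.73, 0.684, 0.0]
force: [0.6, -0.2, -3.0]
grip_width: 0.221
grip_force: 107.8
t 9.15 pos [476.5 173.4  34.1] toolY -3.69 tilt [-0.01  0.01] w 0.221 gf 107.8 F [ 0.6 -0.2 -3. ] q [0.12 0.53 1.76 0.   0.85 0.18]
before-yaw [1.6 0.4 0.1] after-yaw [1.6 0.4 0.1] psi 0.0
time_s: 9.78
eef_pos: [476.8, 172.9, 45.6]
ee_rot: [0.0, 0.73, 0.684, 0.0]
force: [-0.1, 1.0, -3.7]
grip_width: 0.217
grip_force: 107.7
t 9.78 pos [476.8 172.9  45.6] toolY -3.73 tilt [0.04 0.  ] w 0.217 gf 107.7 F [-0.1  1.  -3.7] q [ 0.12  0.51  1.76 -0.    0.88  0.18]
before-yaw [  2.1   0.1 -48.4] after-yaw [  2.1   0.1 -48.4] psi -0.001
 slider ((510.77642822265625, 272.9378967285156), 53.34992218017578)
```

View pics/z4.png

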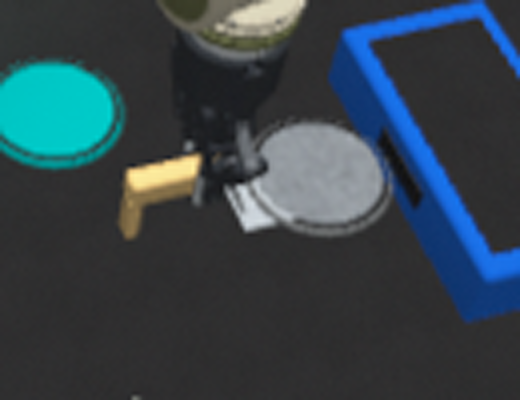

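The slider rides on the blade at (322,178), clear of the tile. I'll retreat from the step, raise it to about 40 mm, then turn towards the tray.

```bash
python3 -m pendant '-.003 0 -.003 0;-.006 -.002 -.005 0;-.012 -.004 -.006 0;-.018 -.006 -.006 0;-.023 -.006 -.005 0;-.025 -.006 -.003 0;-.025 -.006 0 0;-.025 -.006 0 0;-.020 -.006 0 0;-.012 -.005 0 0'; python3 -m pendant '-.006 -.001 0 .03;-.003 0 0 .06;0 0 0 .09;0 0 0 .12;0 0 0 .12;0 0 0 .12;0 0 0 .12;0 0 0 .12;0 0 0 .12;0 0 0 .12';python3 go.py 418 -2 74 -103.5; python3 -m pendant '0 0 0 .12;0 0 0 .12;0 0 0 .12;0 0 0 .12;0 0 0 .12;0 0 0 .06;0 0 0 .04;0 0 0 .02;0 0 0 0';  python3 go.py 418 -2 74 -103.5
python3 - <<'E'
from h import *
for c in('scene','wrist'):
    r=viewer.capture(c); im=r['color']; cv2.imwrite(f'pics/{c}5.png',im[:,:,::-1])
    print(c,[([round(v) for v in d['at']],round(d['p'],2)) for d in models.boxes_of(c,'slider')[:3]])
im=cv2.imread('pics/scene5.png')[100:300,120:420]; cv2.imwrite('pics/s5.png',cv2.resize(im,(780,520),interpolation=cv2.INTER_CUBIC))
E
```

```text
time_s: 11.08
eef_pos: [418.0, 6.0, 73.5]
ee_rot: [0.0, 0.73, 0.683, 0.0]
force: [-0.0, 0.3, -3.1]
grip_width: 0.211
grip_force: 107.7
time_s: 12.32
eef_pos: [416.9, -1.3, 73.2]
ee_rot: [-0.0, 0.971, 0.238, -0.0]
force: [-0.1, -0.6, -3.9]
grip_width: 0.216
grip_force: 107.7
t 12.32 pos [416.9  -1.3  73.2] toolY -62.43 tilt [-0.01  0.01] w 0.216 gf 107.7 F [-0.1 -0.6 -3.9] q [-0.29  0.3   2.    0.    0.85  0.8 ]
before-yaw [ 0.6  1.1 -0.8] after-yaw [ 1.2  0.4 -0.8] psi 0.717
time_s: 13.45
eef_pos: [417.0, -1.4, 73.2]
ee_rot: [-0.0, 0.993, -0.117, -0.0]
force: [0.3, -0.6, -3.5]
grip_width: 0.216
grip_force: 107.7
t 13.45 pos [417.   -1.4  73.2] toolY -103.41 tilt [-0.01  0.01] w 0.216 gf 107.7 F [ 0.3 -0.6 -3.5] q [-0.29  0.3   2.    0.    0.85  1.52]
before-yaw [ 1.1  0.3 -0.8] after-yaw [ 1.1  0.3 -0.8] psi 0.001
scene [([524, -25, 55], 0.7), ([354, 113, 16], 0.59)]
wrist [([513, -19, 56], 0.88), ([374, 114, 13], 0.72)]
```

View pics/s5.png

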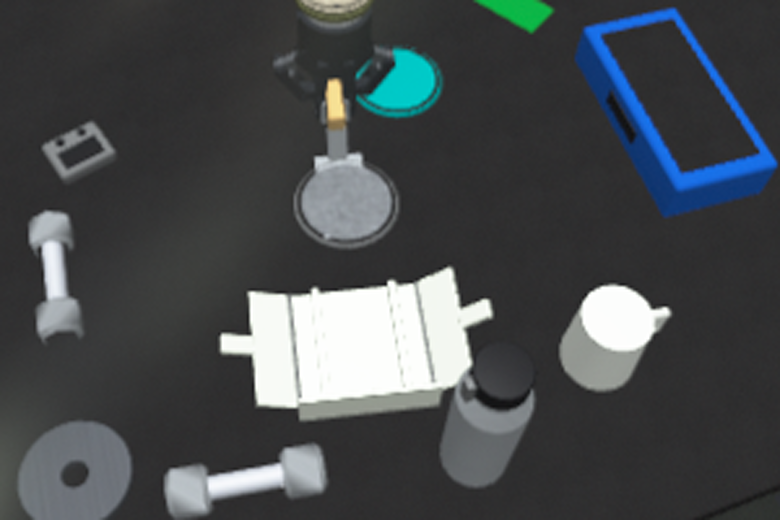

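The slider sits at (347,205), centred sideways on the blade and flat. Next I'll measure its centre.

Run:
```python
from h import *
for c in('scene','top'):
    r=viewer.capture(c); im=r['color']
    hsv=cv2.cvtColor(im,cv2.COLOR_RGB2HSV); h,s,v=[hsv[...,i].astype(int) for i in range(3)]
    m=blob((s<70)&(v>80)&(v<160),proj(r,[(518,-26,53)])[0])
    m=cv2.morphologyEx(m.astype(np.uint8),cv2.MORPH_OPEN,np.ones((5,5)))
    e=back(r,contour(m),52)[:,:2].astype(np.float32); print(c,m.sum(),cv2.minEnclosingCircle(e),cv2.fitEllipse(e))
r=viewer.capture('wrist'); im=r['color']; cv2.imwrite('pics/w6.png',im[:,:,::-1]); T=r['pose'].round(2).tolist(); print(T, proj(r,[(516,-25,52),(572,-39,46),(516-58,-12,46)]))
```

```text
scene 30 ((488.83734130859375, -19.57625961303711), 10.218851089477539) ((488.8186950683594, -19.596330642700195), (16.96617889404297, 17.94286346435547), 162.72958374023438)Traceback (most recent call last):
  File "<stdin>", line 7, in <module>
  File "h.py", line 16, in contour
    def contour(m): return max(cv2.findContours(m.astype(np.uint8),0,1)[0],key=len)[:,0].astype(float)
                           ~~~^^^^^^^^^^^^^^^^^^^^^^^^^^^^^^^^^^^^^^^^^^^^^^^^^^^^^
ValueError: max() iterable argument is empty
```

Run:
```python
from h import *
r=viewer.capture('scene'); im=cv2.cvtColor(r['color'],cv2.COLOR_RGB2HSV).astype(int)
n=lambda u,v:(120+(u+.5)/2.6-.5,100+(v+.5)/2.6-.5)
px=[n(293,203),n(399,203),n(346,163),n(346,247)]; e=back(r,px,49)[:,:2]; print(e.round(1), ((e[0]+e[1])/2).round(1))
c=np.round(n(346,205)).astype(int); print(im[c[1]-18:c[1]+19:2,c[0],2],im[c[1],c[0]-24:c[0]+25:2,2],im[c[1],c[0]])
for nm in('scene','wrist'):
    r=viewer.capture(nm); g=cv2.cvtColor(r['color'],cv2.COLOR_RGB2GRAY).astype(float)
    # fit circle: maximise mean gradient magnitude along projected rim
    G=np.hypot(cv2.Sobel(cv2.GaussianBlur(g,(0,0),1),-1,1,0),cv2.Sobel(cv2.GaussianBlur(g,(0,0),1),-1,0,1)); t=np.linspace(0,2*np.pi,120)
    best=[]
    for x in np.arange(496,536,1.):
        for y in np.arange(-42,-8,1.):
            # foam edge unknown radius: use outer rim at z 39+2+8
            p=proj(r,np.c_[x+58*np.cos(t),y+58*np.sin(t),np.full(120,49)])
            q=cv2.remap(G.astype(np.float32),p[:,0].astype(np.float32).reshape(1,-1),p[:,1].astype(np.float32).reshape(1,-1),1)[0]
            ok=(p[:,0]>0)&(p[:,0]<511)&(p[:,1]>0)&(p[:,1]<383); best.append((np.minimum(q,80)[ok].mean(),x,y,ok.sum()))
    print(nm,sorted(best)[-4:])
```

```text
[[498.2 -78.5]
 [538.   31.9]
 [466.7  -4.3]
 [571.6 -43.1]] [518.1 -23.3]
[181 181 163 159 157 160 159 155 157 161 162 156 160 168 164 142  87  86
  46] [ 54  54 114  63 163 162 160 165 168 163 157 163 161 155 161 165 158 157
 156 159 159  55  75  46  47] [104  17 161]
scene [(np.float32(78.710495), np.float64(517.0), np.float64(-24.0), np.int64(120)), (np.float32(78.76395), np.float64(518.0), np.float64(-23.0), np.int64(120)), (np.float32(78.81821), np.float64(517.0), np.float64(-23.0), np.int64(120)), (np.float32(78.83072), np.float64(518.0), np.float64(-24.0), np.int64(120))]
wrist [(np.float32(78.87574), np.float64(519.0), np.float64(-24.0), np.int64(75)), (np.float32(79.29796), np.float64(521.0), np.float64(-24.0), np.int64(73)), (np.float32(79.96846), np.float64(519.0), np.float64(-23.0), np.int64(75)), (np.float32(80.0), np.float64(518.0), np.float64(-23.0), np.int64(75))]
```

```bash
python3 -m pendant '.004 0 0 0;.009 0.0003 0 0;.015 .0004 0 0;.021 .0005 0 0;.024 .0005 0 0;.024 .0005 0 0;.021 .0005 0 0;.016 .0005 0 0;.010 0 0 0;.006 0 0 0'; python3 -m pendant '0 0 .003 0;0 0 .005 0;0 0 .005 0;0 0 .003 0;0 0 0 0'; python3 go.py 561.8 -39.3 57 -103.4
cat > circ.py <<'E'
from h import *
import sys
x0,y0,z=map(float,sys.argv[1:4]); t=np.linspace(0,2*np.pi,120)
for nm in sys.argv[4:]:
    r=viewer.capture(nm); g=cv2.cvtColor(r['color'],cv2.COLOR_RGB2GRAY).astype(float); b=cv2.GaussianBlur(g,(0,0),1)
    G=np.hypot(cv2.Sobel(b,-1,1,0),cv2.Sobel(b,-1,0,1)).astype(np.float32); best=[]
    for x in x0+np.arange(-20,21.):
        for y in y0+np.arange(-20,21.):
            p=proj(r,np.c_[x+58*np.cos(t),y+58*np.sin(t),np.full(120,z)]).astype(np.float32)
            q=cv2.remap(G,p[None,:,0].copy(),p[None,:,1].copy(),1)[0]; ok=(p[:,0]>0)&(p[:,0]<511)&(p[:,1]>0)&(p[:,1]<383)
            if ok.sum()>30: best.append((round(float(np.minimum(q,80)[ok].mean()),1),x,y,int(ok.sum())))
    best.sort(); print(nm,best[-1],np.mean([k[1:3] for k in best[-8:]],0))
    cv2.imwrite(f'pics/circ_{nm}.png',r['color'][:,:,::-1])
    print([([round(v) for v in d['at']],round(d['p'],2)) for d in models.boxes_of(nm,'slider')[:3]])
E
python3 circ.py 663 -61.4 33 scene top wrist
```

```text
time_s: 15.15
eef_pos: [562.5, -39.5, 73.0]
ee_rot: [-0.0, 0.993, -0.117, -0.0]
force: [0.7, 0.5, -2.2]
grip_width: 0.217
grip_force: 107.6
time_s: 15.78
eef_pos: [562.0, -39.4, 57.0]
ee_rot: [-0.0, 0.993, -0.117, -0.0]
force: [-0.3, -0.2, -2.0]
grip_width: 0.221
grip_force: 107.6
t 15.78 pos [562.  -39.4  57. ] toolY -103.42 tilt [-0.03  0.01] w 0.221 gf 107.6 F [-0.3 -0.2 -2. ] q [-0.28  0.59  1.58  0.    0.98  1.53]
before-yaw [-0.2 -0.1 -0. ] after-yaw [-0.2 -0.1 -0. ] psi -0.0
scene (74.3, np.float64(650.0), np.float64(-68.4), 120) [650.875 -68.775]
[([666, -63, 39], 0.83)]
top (56.1, np.float64(654.0), np.float64(-52.4), 120) [668.   -67.15]
[([693, -70, 36], 0.77), ([360, 155, 13], 0.66)]
wrist (77.7, np.float64(666.0), np.float64(-63.4), 73) [665.   -61.65]
[([656, -58, 38], 0.77)]
```

View pics/circ_wrist.png

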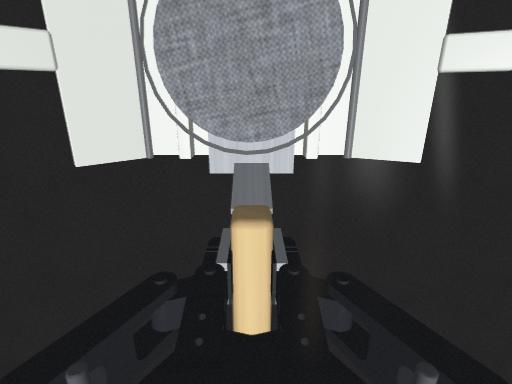

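Run:
```python
from h import *
r=viewer.capture('wrist'); c,s=np.cos(-.236),np.sin(-.236)
for n,X,Y,Z in(('hingeL front',-63,70,4),('hingeR front',-63,-70,4),('hingeL x0',0,70,4),('hingeR x0',0,-70,4),('runL out front',-63,46,18),('runR out front',-63,-46,18),('runL in',-63,38,18),('runR in',-63,-38,18)):
    print(n,proj(r,[(663+X*c-Y*s,-61.4+X*s+Y*c,Z)])[0].round())
```

```text
hingeL front [151. 153.]
hingeR front [348. 154.]
hingeL x0 [140.  56.]
hingeR x0 [358.  57.]
runL out front [180. 158.]
runR out front [318. 158.]
runL in [192. 158.]
runR in [306. 158.]
```

The wrist picture shows the slider (rim columns 142–355) centred between the hinges (columns 148 and 352), and the tray model's projection matches. I'll lower it onto the runners.

```bash
python3 -m pendant '0 0 .002 0;0 0 .002 0;0 0 .0015 0;0 0 .0015 0;0 0 .0015 0;0 0 .002 0;0 0 .002 0;0 0 .0015 0;0 0 0 0'; python3 go.py 560 -39.4 43 -103.4; python3 circ.py 663 -61.4 27 wrist
```

```text
time_s: 17.25
eef_pos: [562.1, -39.4, 43.1]
ee_rot: [-0.0, 0.993, -0.117, -0.0]
force: [-0.1, 0.4, -1.1]
grip_width: 0.213
grip_force: 107.8
t 17.25 pos [562.1 -39.4  43.1] toolY -103.42 tilt [-0.01  0.  ] w 0.213 gf 107.8 F [-0.1  0.4 -1.1] q [-0.28  0.61  1.58  0.    0.95  1.53]
before-yaw [-2.1  0.4  0.1] after-yaw [-2.1  0.4  0.1] psi -0.0
wrist (79.5, np.float64(663.0), np.float64(-61.4), 73) [665.125 -61.65 ]
[([655, -59, 31], 0.98)]
```

```bash
python3 -m pendant '-.003 0 0 0;-.006 0 0 0;-.01 0 0 0;-.012 0 0 0;0 0 0 0'; python3 go.py 406 -2 43 -103.4; python3 circ.py 663 -61.4 27 wrist; python3 -m pendant '-.006 0 0 0;-.012 0 0 0;-.018 0 0 0;-.02 0 0 0;-.02 0 0 0;-.02 0 0 0;-.02 0 0 0;-.012 0 0 0;0 0 .004 0;0 0 .004 0';python3 go.py 406 -2 34 -103.4;python3 circ.py 663 -61.4 27 scene
```

```text
time_s: 17.98
eef_pos: [531.1, -32.0, 43.3]
ee_rot: [-0.0, 0.993, -0.117, -0.0]
force: [0.6, 0.1, -1.7]
grip_width: 0.215
grip_force: 107.8
t 17.98 pos [531.1 -32.   43.3] toolY -103.41 tilt [-0.03  0.01] w 0.215 gf 107.8 F [ 0.6  0.1 -1.7] q [-0.28  0.55  1.68 -0.    0.91  1.52]
before-yaw [-1.287e+02 -1.000e-01  3.000e-01] after-yaw [-128.7   -0.2    0.3] psi -0.0
wrist (79.2, np.float64(664.0), np.float64(-60.4), 51) [665.375 -61.65 ]
[([641, -54, 33], 0.61)]
time_s: 19.32
eef_pos: [408.1, -2.8, 35.0]
ee_rot: [0.0, 0.993, -0.117, 0.0]
force: [0.1, 0.1, -1.6]
grip_width: 0.212
grip_force: 107.8
t 19.32 pos [408.1  -2.8  35. ] toolY -103.42 tilt [ 0.04 -0.01] w 0.212 gf 107.8 F [ 0.1  0.1 -1.6] q [-0.3   0.36  2.05 -0.    0.73  1.51]
before-yaw [-2.2 -0.3  1. ] after-yaw [-2.2 -0.3  1. ] psi -0.0
scene (71.5, np.float64(662.0), np.float64(-47.4), 120) [662.875 -47.525]
[([668, -65, 32], 0.71), ([350, 117, 16], 0.67), ([493, -348, 38], 0.55)]
```

```bash
python3 -m pendant '0 0 .001 0;0 0 0 0'; python3 -m pendant '0 0 0 0;0 0 0 0;0 0 0 0;0 0 -.01 0;0 0 -.03 0;0 0 -.04 0;0 0 -.04 0' 0.6 30; python3 go.py 692.6 61.5 120 -13.5
python3 - <<'E'
from h import *
r=viewer.capture('scene'); im=r['color']; hsv=cv2.cvtColor(im,cv2.COLOR_RGB2HSV); h,s,v=[hsv[...,i].astype(int) for i in range(3)]
m=blob((s<60)&(v>135),proj(r,[(494,-22,2)])[0]); print(' blade',rect(r,m,2))
E
```

```text
time_s: 19.68
eef_pos: [407.6, -2.6, 34.1]
ee_rot: [0.0, 0.993, -0.117, 0.0]
force: [-0.1, -0.3, -1.7]
grip_width: 0.217
grip_force: 108.2
time_s: 20.55
eef_pos: [407.3, -2.5, 156.2]
ee_rot: [0.0, 0.993, -0.117, 0.0]
force: [1.1, 0.4, 0.5]
grip_width: 0.6
grip_force: 0.0
t 20.55 pos [407.3  -2.5 156.2] toolY -103.42 tilt [ 0.03 -0.01] w 0.6 gf 0.0 F [1.1 0.4 0.5] q [-0.3   0.14  1.93 -0.    1.07  1.51]
before-yaw [ 262.6 -128.5   36.2] after-yaw [128.8 262.5  36.2] psi -1.569
 blade (array([473.5, -17.4]), array([ 55.7, 150.4]), 166.67)
```

```bash
python3 -m pendant '.0438 -.0214 0 0;.0438 -.0214 0 0;.0438 -.0214 0 0;.0438 -.0214 0 0;.0438 -.0214 0 0;.0436 -.0214 0 0;0 0 0 -.18;0 0 0 -.18;0 0 0 -.18;0 0 0 -.18'; python3 -m pendant '0 0 .01 -.18;0 0 .01 -.18;0 0 .01 -.18;0 0 0 -.18;0 0 0 -.129;0 0 0 0'; python3 go.py 692.6 61.5 31.4 -13.5
python3 - <<'E'
from h import *
r=viewer.capture('wrist'); im=r['color']; cv2.imwrite('pics/w7.png',im[:,:,::-1]); c,s=np.cos(-.236),np.sin(-.236); a=.633
g=cv2.cvtColor(im,cv2.COLOR_RGB2GRAY)
for X,d in((10,50),(-10,50),(10,81),(-10,81),(65,46),(-65,46)):
    Y=70+d*np.cos(a);Z=4+d*np.sin(a); print(X,d,proj(r,[(663+X*c-Y*s,-61.4+X*s+Y*c,Z)])[0].round())
E
```

```text
time_s: 21.85
eef_pos: [692.6, 61.4, 154.6]
ee_rot: [0.0, 0.97, 0.243, -0.0]
force: [-0.8, -0.0, 0.4]
grip_width: 0.599
grip_force: 0.0
time_s: 22.6
eef_pos: [692.7, 61.4, 124.6]
ee_rot: [0.0, 0.786, 0.618, 0.0]
force: [-0.4, -0.1, 0.2]
grip_width: 0.602
grip_force: 0.0
t 22.6 pos [692.7  61.4 124.6] toolY -13.59 tilt [ 0.01 -0.  ] w 0.602 gf 0.0 F [-0.4 -0.1  0.2] q [-0.08  0.78  1.03 -0.    1.33  0.16]
before-yaw [ 0.1 -0.1 93.2] after-yaw [ 0.1 -0.1 93.2] psi -0.002
10 50 [263. 208.]
-10 50 [240. 208.]
10 81 [264. 188.]
-10 81 [239. 188.]
65 46 [323. 210.]
-65 46 [180. 210.]
```

View pics/w7.png

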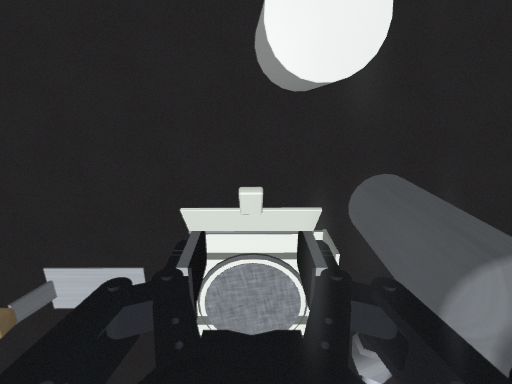

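The wrist picture shows the left tab at (251,188–214), centred between the fingers and as predicted. The slider lies inside the tray at (252,300). I'll descend over the tab and grip it.

```bash
python3 -m pendant '0 0 .03 0;0 0 .03 0;0 0 .023 0;0 0 .01 0;0 0 0 0'; python3 go.py 692.6 61.5 31.4 -13.5;  python3 -m pendant '0 0 0 0;0 0 0 0;0 0 0 0;0 0 0 0' 0 40;  python3 go.py 692.6 61.5 31.4 -13.5
```

```text
time_s: 23.28
eef_pos: [692.7, 61.4, 31.2]
ee_rot: [-0.0, 0.786, 0.619, -0.0]
force: [0.6, -0.4, -0.2]
grip_width: 0.601
grip_force: 0.0
t 23.27 pos [692.7  61.4  31.2] toolY -13.58 tilt [-0.03  0.  ] w 0.601 gf 0.0 F [ 0.6 -0.4 -0.2] q [-0.08  0.88  1.11 -0.    1.16  0.16]
before-yaw [ 0.1 -0.1 -0.2] after-yaw [ 0.1 -0.1 -0.2] psi -0.001
time_s: 23.78
eef_pos: [692.3, 62.0, 32.1]
ee_rot: [-0.0, 0.785, 0.619, -0.0]
force: [-5.2, 2.5, 4.1]
grip_width: 0.224
grip_force: 41.7
t 23.77 pos [692.3  62.   32.1] toolY -13.51 tilt [-0.05  0.03] w 0.224 gf 41.7 F [-5.2  2.5  4.1] q [-0.08  0.88  1.11  0.    1.16  0.16]
before-yaw [-0.5  0.4  0.7] after-yaw [-0.5  0.4  0.7] psi -0.0
```

```bash
python3 -m pendant '-.0052 0 -.0063 0;-.0059 0 -.0057 0;-.0065 0 -.0049 0;-.007 0 -.0041 0;0 0 0 0'; python3 go.py 680 10 60 -13.5;  python3 -m pendant '-.0075 0 -.0033 0;-.0078 0 -.0024 0;-.0081 0 -.0014 0;-.0084 0 -.0005 0;-.002 0 0 0;0 0 0 0';  python3 go.py 679.4 6.6 60 -13.5
```

```text
time_s: 24.4
eef_pos: [686.2, 36.7, 52.2]
ee_rot: [-0.001, 0.786, 0.619, -0.001]
force: [-4.4, 2.5, -4.4]
grip_width: 0.219
grip_force: 40.5
t 24.4 pos [686.2  36.7  52.2] toolY -13.57 tilt [-0.11  0.  ] w 0.219 gf 40.5 F [-4.4  2.5 -4.4] q [-0.12  0.84  1.13 -0.    1.18  0.12]
before-yaw [-27.4   0.2  -7.8] after-yaw [-27.4   0.2  -7.8] psi -0.001
time_s: 25.15
eef_pos: [678.5, 4.4, 60.2]
ee_rot: [-0.001, 0.785, 0.619, -0.0]
force: [-5.6, 4.1, -3.4]
grip_width: 0.221
grip_force: 39.9
t 25.15 pos [678.5   4.4  60.2] toolY -13.53 tilt [-0.07  0.02] w 0.221 gf 39.9 F [-5.6  4.1 -3.4] q [-0.17  0.81  1.16  0.    1.18  0.07]
before-yaw [2.4 0.3 0.2] after-yaw [2.4 0.3 0.2] psi -0.001
```

```bash
python3 -m pendant '-.002 0 0 0;-.002 0 0 0;0 0 0 0'; python3 go.py 679.4 6.6 60 -13.5
python3 - <<'E'
from h import *
for c in('scene','wrist'):
    viewer.capture(c); print(c,[([round(v) for v in d['at']],round(d['p'],2)) for d in models.boxes_of(c,'flap_left_tab')[:3]])
E
```

```text
time_s: 25.52
eef_pos: [677.7, 0.7, 60.1]
ee_rot: [-0.001, 0.786, 0.619, -0.0]
force: [-3.7, 4.8, -2.2]
grip_width: 0.22
grip_force: 39.3
t 25.52 pos [677.7   0.7  60.1] toolY -13.53 tilt [-0.06  0.04] w 0.22 gf 39.3 F [-3.7  4.8 -2.2] q [-0.17  0.81  1.16  0.    1.17  0.06]
before-yaw [6.1 0.3 0.1] after-yaw [6.1 0.3 0.1] psi -0.001
scene [([712, 0, 33], 0.4)]
wrist [([679, 13, 42], 0.58)]
```

```bash
python3 -m pendant '-.002 0 0 0;-.002 0 0 0;0 0 0 0'; python3 go.py 679.4 6.6 60 -13.5
python3 - <<'E'
from h import *
c,s=np.cos(-.236),np.sin(-.236)
for nm in('scene','top'):
    r=viewer.capture(nm); im=r['color']; p=proj(r,[(680,5,50)])[0].astype(int); print(p)
    for a in(1.2,1.4,1.571,1.65):
        print(nm,a,[proj(r,[(663+X*c-(70+d*np.cos(a))*s,-61.4+X*s+(70+d*np.cos(a))*c,4+d*np.sin(a))])[0].round(1).tolist() for X,d in((-65,46),(-65,0),(65,46))])
    g=cv2.cvtColor(im,cv2.COLOR_RGB2GRAY); p=proj(r,[(663-60*c-70*s,-61.4-60*s+70*c,30)])[0].astype(int); print(p); print(g[p[1]-14:p[1]+14,p[0]-14:p[0]+18:1] if nm=='scene' else '')
E
```

```text
time_s: 26.1
eef_pos: [677.1, -1.5, 60.0]
ee_rot: [-0.001, 0.785, 0.619, 0.001]
force: [0.3, 12.7, -4.1]
grip_width: 0.224
grip_force: 39.2
t 26.1 pos [677.1  -1.5  60. ] toolY -13.51 tilt [0.   0.18] w 0.224 gf 39.2 F [ 0.3 12.7 -4.1] q [-0.18  0.8   1.17  0.    1.17  0.06]
before-yaw [8.4 0.3 0. ] after-yaw [8.4 0.4 0. ] psi -0.0
[283 221]
scene 1.2 [[286.2, 200.6], [279.2, 208.7], [294.5, 243.6]]
scene 1.4 [[283.1, 200.5], [279.2, 208.7], [291.2, 243.6]]
scene 1.571 [[280.4, 200.6], [279.2, 208.7], [288.3, 243.8]]
scene 1.65 [[279.1, 200.8], [279.2, 208.7], [286.9, 244.0]]
[280 205]
[[ 55  56  57  56  45  38  40  63  76  76  75  79  94 111 126 117 133 179
  187 172 170 187 208 200 197 199 183 164 162 180 174 140]
 [ 56  57  57  56  42  37  36  45  65  77  78  75  71  94 111 110 110 121
  115 129 138 159 178 179 178 174 163 146 126 130 126 108]
 [ 57  57  56  55  42  36  35  36  47  66  77  78  75  82  85  94 101 109
  107 119 126 137 141 141 140 125 122 120 106 116 102  82]
 [ 57  57  56  56  43  36  35  37  37  48  67  78  80  84  91  95  87  77
   89 103 115 125 127 128 126 112 
[... 2768 characters left out ...]
 129 144 144 135  77  50  55  56  56  55  56  56]
 [180 178 172 172 217 252 255 240 245 255 255 224 110  56  38  39  47  56
   57  59 121 142 144 144  86  55  56  55  56  56  55  54]
 [177 174 174 170 176 217 251 238 224 250 255 253 235 127  43  43  60  67
   66  66 113 139 144 144  88  54  56  56  56  56  55  54]
 [181 181 180 173 174 174 215 236 252 245 251 255 252 155  44  41  61  67
   67  66 105 137 144 145 100  72  59  55  55  55  55  55]]
[246 147]
top 1.2 [[234.9, 166.0], [240.6, 170.1], [245.9, 126.6]]
top 1.4 [[237.7, 166.5], [240.6, 170.1], [248.7, 127.1]]
top 1.571 [[240.1, 167.1], [240.6, 170.1], [251.1, 127.7]]
top 1.65 [[241.3, 167.5], [240.6, 170.1], [252.2, 128.0]]
[240 166]
```

Force is rising against the stop at 12.7 N, so the left flap is upright. I'll release it and go to the right tab.

```bash
python3 -m pendant '.003 0 0 0;0 0 0 0;0 0 0 0;0 0 0 0;0 0 -.02 0;0 0 -.035 0;0 0 -.035 0;0 0 0 0' 0.6 40; python3 go.py 631.6 -192 110 -13.5
python3 - <<'E'
from h import *
c,s=np.cos(-.236),np.sin(-.236)
W=lambda X,d,a:(663+X*c-(70+d*np.cos(a))*s,-61.4+X*s+(70+d*np.cos(a))*c,4+d*np.sin(a))
for nm in('scene','top'):
    r=viewer.capture(nm); b=cv2.GaussianBlur(cv2.cvtColor(r['color'],cv2.COLOR_RGB2GRAY).astype(np.float32),(0,0),.8)
    cv2.imwrite(f'pics/{nm}8.png',r['color'][:,:,::-1]); print(nm,[([round(v) for v in d['at']],round(d['p'],2)) for d in models.boxes_of(nm,'flap_left_tab')[:3]])
    # bright-vs-dark score of the tab area against its surroundings, by flap angle
    o=[]
    for a in np.arange(.6,1.75,.1):
        f=lambda xs,ds:np.array([b[tuple(proj(r,[W(x,d,a)])[0].round().astype(int)[::-1])] for x in xs for d in ds]).mean()
        o.append((round(float(a),1),round(float(f([-6,0,6],[58,66,76])-f([-18,18],[58,66,76])))))
    print(nm,o)
E
```

```text
time_s: 27.2
eef_pos: [679.3, -0.5, 154.6]
ee_rot: [0.003, 0.785, 0.619, 0.002]
force: [-0.2, 0.3, -0.1]
grip_width: 0.6
grip_force: 0.0
t 27.2 pos [ 6.793e+02 -5.000e-01  1.546e+02] toolY -13.52 tilt [ 0.42 -0.08] w 0.6 gf 0.0 F [-0.2  0.3 -0.1] q [-0.17  0.71  1.07 -0.    1.35  0.06]
before-yaw [-197.3   -1.7   44.6] after-yaw [-197.3   -1.7   44.6] psi -0.0
scene [([686, 3, 39], 0.7)]
scene [(0.6, 0), (0.7, 0), (0.8, 0), (0.9, 0), (1.0, 0), (1.1, 4), (1.2, 5), (1.3, 3), (1.4, 12), (1.5, 67), (1.6, 12), (1.7, 8)]
top []
top [(0.6, -18), (0.7, -18), (0.8, -17), (0.9, -18), (1.0, -19), (1.1, -17), (1.2, -10), (1.3, -10), (1.4, -15), (1.5, -10), (1.6, -10), (1.7, -10)]
```

```bash
python3 -m pendant '-.04 0 0 0;-.045 0 0 0;-.045 0 0 0;-.045 -.0017 0 0;-.0223 0 .02 0;0 0 .025 0;0 0 0 0'; python3 go.py 631.6 -192 17.5 -13.5
python3 - <<'E'
from h import *
c,s=np.cos(-.236),np.sin(-.236)
def W(X,d,a,sg=-1):
    Y=sg*(70+d*np.cos(a)); return (663+X*c-Y*s,-61.4+X*s+Y*c,4+d*np.sin(a))
r=viewer.capture('wrist'); b=cv2.cvtColor(r['color'],cv2.COLOR_RGB2GRAY); cv2.imwrite('pics/w9.png',r['color'][:,:,::-1])
p=proj(r,[W(10,66,.404),W(-10,66,.404),W(0,81,.404)]).round().astype(int); print(p.tolist())
y=p[0][1]; x=(p[0][0]+p[1][0])//2; print(b[y,x-40:x+40:2], b[p[2][1]-20:p[2][1]+20:2,p[2][0]])
print(proj(r,[W(10,66,1.571,1),W(-10,66,1.571,1)]).round())
print([([round(v) for v in d['at']],round(d['p'],2)) for d in models.boxes_of('wrist','flap_right_tab')[:3]])
r=viewer.capture('top'); b=cv2.cvtColor(r['color'],cv2.COLOR_RGB2GRAY); 
for a in np.arange(1.1,1.75,.1): print(round(a,1),[int(b[tuple(proj(r,[W(X,d,a,1)])[0].round().astype(int)[::-1])]) for X,d in((0,60),(0,76),(-50,40),(20,70))])
E
```

```text
time_s: 28.28
eef_pos: [628.9, -191.3, 102.3]
ee_rot: [-0.002, 0.786, 0.619, -0.001]
force: [-0.6, 0.1, 0.4]
grip_width: 0.597
grip_force: 0.0
t 28.27 pos [ 628.9 -191.3  102.3] toolY -13.54 tilt [-0.27  0.14] w 0.597 gf 0.0 F [-0.6  0.1  0.4] q [-0.47  0.72  1.21  0.    1.22 -0.24]
before-yaw [-0.   2.8 84.8] after-yaw [-0.   2.8 84.8] psi -0.001
[[268, 194], [243, 194], [256, 213]]
[ 39  33  39  40  40  38  36  38  36  37  35  34  36  37 115 236 239 239
 240 239 238 238 239 239 238 236 188  35  35  38  38  39  39  35  37  36
  39  37  38  37] [238 239 239 239 239 239 240 240 240 234  39  38  35  36  37  39  40  37
  40  38]
[[ 280. -191.]
 [ 236. -190.]]
[([641, -153, 16], 0.6)]
1.1 [65, 61, 59, 61]
1.2 [58, 62, 60, 61]
1.3 [59, 59, 58, 65]
1.4 [56, 59, 46, 56]
1.5 [255, 255, 223, 103]
1.6 [211, 237, 148, 190]
1.7 [252, 249, 238, 251]
```

```bash
python3 -m pendant '0 .0025 .03 0;0 0 .03 0;0 0 .018 0;0 0 .007 0;0 0 0 0'; python3 -m pendant '0 0 0 0;0 0 0 0;0 0 0 0;0 0 0 0' 0 40;  python3 go.py 631.6 -192 17.5 -13.5
```

```text
time_s: 29.05
eef_pos: [632.9, -192.4, 20.4]
ee_rot: [0.0, 0.785, 0.619, 0.0]
force: [-1.3, 0.1, 1.2]
grip_width: 0.599
grip_force: 0.0
time_s: 29.55
eef_pos: [631.7, -192.5, 20.3]
ee_rot: [-0.001, 0.785, 0.619, -0.001]
force: [-6.8, 0.1, 3.3]
grip_width: 0.218
grip_force: 42.3
t 29.55 pos [ 631.7 -192.5   20.3] toolY -13.52 tilt [-0.12  0.  ] w 0.218 gf 42.3 F [-6.8  0.1  3.3] q [-0.47  0.82  1.25 -0.    1.07 -0.24]
before-yaw [ 0.5 -0.2  2.8] after-yaw [ 0.5 -0.2  2.8] psi -0.0
```

```bash
python3 -m pendant '.0037 0 -.0073 0;.0044 0 -.0068 0;.0053 0 -.0063 0;.0059 0 -.0056 0;.0066 0 -.0049 0;.007 0 -.004 0;.0075 0 -.0032 0;.0078 0 -.0024 0;.008 0 -.0014 0;.0082 0 -.0005 0';  python3 -m pendant '.002 0 0 0;.002 0 0 0;.002 0 0 0;.002 0 0 0;0 0 0 0'; python3 go.py 646.6 -129.4 60 -13.5
```

```text
time_s: 30.8
eef_pos: [646.8, -129.5, 62.7]
ee_rot: [-0.001, 0.785, 0.619, -0.001]
force: [-8.9, -2.6, -3.0]
grip_width: 0.214
grip_force: 39.0
time_s: 31.42
eef_pos: [648.7, -121.6, 62.7]
ee_rot: [-0.001, 0.785, 0.619, -0.001]
force: [-8.9, -0.2, -1.2]
grip_width: 0.214
grip_force: 39.1
t 31.43 pos [ 648.7 -121.6   62.7] toolY -13.5 tilt [-0.13 -0.01] w 0.214 gf 39.1 F [-8.9 -0.2 -1.2] q [-0.36  0.77  1.23 -0.    1.15 -0.13]
before-yaw [-8.  -0.2  2.7] after-yaw [-8.  -0.2  2.7] psi -0.0
```

```bash
python3 -m pendant '.002 0 0 0;.002 0 0 0;0 0 0 0'; python3 go.py 646.6 -129.4 60 -13.5
cat > fl.py <<'E'
from h import *
c,s=np.cos(-.236),np.sin(-.236)
def W(X,d,a,sg):
    Y=sg*(70+d*np.cos(a)); return (663+X*c-Y*s,-61.4+X*s+Y*c,4+d*np.sin(a))
for nm in('scene','top'):
    r=viewer.capture(nm); b=cv2.cvtColor(r['color'],cv2.COLOR_RGB2GRAY); cv2.imwrite(f'pics/fl_{nm}.png',r['color'][:,:,::-1])
    for sg in(1,-1): print(nm,sg,[(round(a,2),[int(b[tuple(proj(r,[W(X,d,a,sg)])[0].round().astype(int)[::-1])]) for X,d in((0,60),(0,76),(-50,40))]) for a in np.arange(1.2,1.81,.1)])
    for q in('flap_left_tab','flap_right_tab','slider','lifter'): print(nm,q,[([round(v) for v in d['at']],round(d['p'],2)) for d in models.boxes_of(nm,q)[:2]])
E
python3 fl.py
```

```text
time_s: 31.8
eef_pos: [649.6, -117.7, 62.5]
ee_rot: [-0.001, 0.785, 0.619, -0.001]
force: [-8.7, -0.5, -2.2]
grip_width: 0.211
grip_force: 39.2
t 31.8 pos [ 649.6 -117.7   62.5] toolY -13.5 tilt [-0.14 -0.  ] w 0.211 gf 39.2 F [-8.7 -0.5 -2.2] q [-0.36  0.77  1.23 -0.    1.15 -0.12]
before-yaw [-12.1  -0.2   2.5] after-yaw [-12.1  -0.2   2.5] psi -0.0
scene 1 [(np.float64(1.2), [56, 58, 56]), (np.float64(1.3), [57, 57, 58]), (np.float64(1.4), [68, 57, 212]), (np.float64(1.5), [187, 219, 255]), (np.float64(1.6), [170, 227, 159]), (np.float64(1.7), [166, 190, 84]), (np.float64(1.8), [255, 255, 55])]
scene -1 [(np.float64(1.2), [56, 57, 59]), (np.float64(1.3), [56, 57, 58]), (np.float64(1.4), [56, 56, 50]), (np.float64(1.5), [103, 242, 41]), (np.float64(1.6), [175, 173, 41]), (np.float64(1.7), [140, 91, 41]), (np.float64(1.8), [154, 154, 40])]
scene flap_left_tab [([685, 3, 44], 0.67)]
scene flap_right_tab [([676, -136, 54], 0.62)]
scene slider [([670, -63, 32], 0.76), ([348, 110, 16], 0.61)]
scene lifter [([220, 277, 7], 0.91), ([398, -5, 60], 0.56)]
top 1 [(np.float64(1.2), [57, 57, 60]), (np.float64(1.3), [61, 62, 59]), (np.float64(1.4), [57, 59, 50]), (np.float64(1.5), [255, 255, 225]), (np.float64(1.6), [213, 240, 152]), (np.float64(1.7), [252, 249, 240]), (np.float64(1.8), [249, 227, 249])]
top -1 [(np.float64(1.2), [216, 219, 194]), (np.float64(1.3), [207, 222, 193]), (np.float64(1.4), [211, 218, 196]), (np.float64(1.5), [215, 213, 199]), (np.float64(1.6), [218, 215, 202]), (np.float64(1.7), [203, 220, 202]), (np.float64(1.8), [186, 220, 203])]
top flap_left_tab [([673, 5, 53], 0.71), ([487, -341, 38], 0.37)]
top flap_right_tab []
top slider [([676, 9, 48], 0.36), ([486, -340, 42], 0.18)]
top lifter [([273, 326, -3], 0.9), ([508, 389, 64], 0.66)]
```

```bash
python3 -m pendant '.002 0 0 0;.002 0 0 0;0 0 0 0'; python3 go.py 646.6 -129.4 60 -13.5
```

```text
time_s: 32.67
eef_pos: [650.0, -116.3, 62.4]
ee_rot: [0.0, 0.786, 0.619, -0.003]
force: [-12.2, -12.8, -3.1]
grip_width: 0.21
grip_force: 39.6
t 32.67 pos [ 650.  -116.3   62.4] toolY -13.54 tilt [-0.21 -0.21] w 0.21 gf 39.6 F [-12.2 -12.8  -3.1] q [-0.35  0.77  1.23 -0.01  1.15 -0.11]
before-yaw [-13.5  -0.2   2.4] after-yaw [-13.5  -0.2   2.4] psi -0.001
```

The stop has been felt here too. I'll release, retreat and check everything.

```bash
python3 -m pendant '-.003 0 0 0;0 0 0 0;0 0 0 0;0 0 0 0;0 0 -.02 0;0 0 -.035 0;0 0 -.045 0;0 0 -.045 0' 0.6 40; python3 -m pendant '0 -.05 0 0;0 -.055 -.03 0;-.04 -.04 -.03 0;-.05 -.03 -.02 0;-.05 -.03 0 0;-.05 -.03 0 0;-.04 0 0 0;0 0 0 0;0 0 0 0'; python3 go.py 400 -150 300 -13.5; python3 fl.py
python3 - <<'E'
from h import *
c,s=np.cos(-.236),np.sin(-.236); t=np.linspace(0,2*np.pi,120)
for nm,z in(('top',29),('scene',29)):
    r=viewer.capture(nm); im=r['color']; b=cv2.cvtColor(im,cv2.COLOR_RGB2GRAY)
    m=blob((b>110)&(b<185)&(cv2.cvtColor(im,cv2.COLOR_RGB2HSV)[...,1]<60),proj(r,[(663,-61,30)])[0]); m=cv2.morphologyEx(m.astype(np.uint8),cv2.MORPH_OPEN,np.ones((3,3)))
    e=back(r,contour(m),z)[:,:2].astype(np.float32); print(nm,'foam',m.sum(),cv2.minEnclosingCircle(e),e.mean(0))
r=viewer.capture('scene'); im=r['color']; hsv=cv2.cvtColor(im,cv2.COLOR_RGB2HSV); h,S,v=[hsv[...,i].astype(int) for i in range(3)]
m=blob((h>12)&(h<28)&(S>60)&(v>120),proj(r,[(400,-1,60)])[0]); print('handle',rect(r,m,64))
for q in('mug','bottle','dumbbell_1','micro_plate','timer'): print(q,[([round(v) for v in d['at']],round(d['p'],2)) for d in models.boxes_of('scene',q)[:2]])
E
```

```text
time_s: 33.67
eef_pos: [650.6, -116.8, 208.7]
ee_rot: [0.0, 0.785, 0.619, 0.0]
force: [0.3, 0.0, 0.1]
grip_width: 0.593
grip_force: 0.0
time_s: 34.8
eef_pos: [369.9, -284.5, 286.5]
ee_rot: [-0.0, 0.785, 0.619, 0.0]
force: [0.7, 0.4, -0.1]
grip_width: 0.603
grip_force: 0.0
t 34.8 pos [ 369.9 -284.5  286.5] toolY -13.51 tilt [0.01 0.01] w 0.603 gf 0.0 F [ 0.7  0.4 -0.1] q [-0.91  0.15  1.56  0.    1.43 -0.67]
before-yaw [137.8  -2.1 -13.5] after-yaw [137.8  -2.1 -13.5] psi -0.0
scene 1 [(np.float64(1.2), [57, 59, 58]), (np.float64(1.3), [59, 59, 58]), (np.float64(1.4), [70, 57, 214]), (np.float64(1.5), [189, 221, 255]), (np.float64(1.6), [173, 228, 161]), (np.float64(1.7), [169, 193, 86]), (np.float64(1.8), [255, 255, 56])]
scene -1 [(np.float64(1.2), [57, 59, 60]), (np.float64(1.3), [57, 57, 59]), (np.float64(1.4), [57, 58, 58]), (np.float64(1.5), [78, 119, 176]), (np.float64(1.6), [244, 255, 192]), (np.float64(1.7), [255, 255, 58]), (np.float64(1.8), [252, 252, 59])]
scene flap_left_tab [([687, 3, 41], 0.77)]
scene flap_right_tab [([656, -134, 50], 0.59), ([831, -9, 160], 0.2)]
scene
[... 598 characters left out ...]
, [249, 216, 248])]
top flap_left_tab [([671, 8, 51], 0.41), ([705, -372, 14], 0.18)]
top flap_right_tab [([639, -130, 52], 0.4)]
top slider [([666, -60, 28], 0.87), ([344, 111, 14], 0.59)]
top lifter [([262, 312, -1], 0.66), ([473, -15, 5], 0.62)]
top foam 694 ((664.6660766601562, -61.61578369140625), 47.699703216552734) [664.9653   -63.362064]
scene foam 78 ((663.2192993164062, -56.48637771606445), 12.011062622070312) [663.7726  -55.59565]
handle (array([397.7,   0.4]), array([ 22.3, 102.3]), 166.88)
mug [([773, 155, 85], 0.76)]
bottle [([831, -12, 158], 0.81)]
dumbbell_1 [([778, -224, 35], 0.9), ([492, -346, 39], 0.89)]
micro_plate [([701, -376, 14], 0.61)]
timer [([327, -285, 21], 0.85)]
```

The slider is within about 3 mm of the tray centre, both flaps are upright, the lifter lies flat in front of the tray, and no bystander has moved. Handing in.

```bash
python3 -c "
from rig import ctrl; print(ctrl.finish_job())"
```

```text
the job is handed in; nothing more can be done
None
```

The job is handed in at about 35 s of the 67 s allowed (no verdict came back): by the last camera check the slider lies within about 3 mm of the tray's centre, both flaps are up against their stops, the lifter is back on the tile clear of the tray, and the bystanders are where they started.

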